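# Clear the printing table: rollers, baren and ink tins to their places

## Robot

A 6-joint arm with a two-finger parallel gripper is mounted at the origin on the work surface. World frame = base frame: x ahead of the robot, y to its left, z up, the work surface at z = 0. Lengths are in m, angles in rad, forces in N, time in s.
With the tool pointing down it reaches from about 0.375 to 0.975 m from the base axis. Payload 3.8 kg.
Tool frame: the origin (TCP) lies midway between the tips of the shut fingers; the grasp point (between the pads) lies manip.grip_point_offset behind it (manip.grip_point_offset is the distance from the TCP to the grasp point, in m); z points along the fingers, y is the line along which they close (so a half turn about z gives the same grasp; the last joint's range is limited). The gripper opens to 88 mm and grips with 3 to 60 N. Pads are 18 mm wide; open, the fingers measure 123 mm over their backs; the gripper's body (75 mm by 187 mm) begins 45 mm behind the grasp point.
Start: joints at [1.177, 0.264, 1.604, -0, 1.274, -0.037], TCP at [0.236, 0.632, 0.239] pointing down, gripper open.
Joint ranges: [-2.63, 2.63], [-0.94, 2.18], [0.31, 2.57], [-1.31, 4.45], [0, 2.66], [-2.55, 2.55]. Speed limits (rad/s): [2.57, 2.57, 3.14, 3.14, 3.14, 3.14].

## Interface

Orientations are given as a unit quaternion [x, y, z, w].
In Python, from station import manip, snapshot gives the robot as it stands. The module is installed in compiled form; this text tells all that it offers.
- The arm moves only by the tool carry_out, never from a script. Its argument "targets" is one flat list of numbers, 7 for each row, row after row: the shift along the tool's x, y, z scaled (see below), then the turn, a rotation vector about the tool's x, y, z scaled (see below), then the gripper command: -1 is shut, 1 is fully open, values between are in proportion. In form: [tx, ty, tz, wx, wy, wz, gripper, tx, ty, tz, wx, wy, wz, gripper, ...]. A call has 1 to 12 rows; each row is the pose to reach, as a shift and turn from the pose commanded when the call began, along the tool's axes at that moment, turning the shorter way round; what a row does not reach only later rows make up. The controller multiplies each number of a shift by 25 cm and each number of a turn by 2 pi rad. A row lasts 1/8 s, in which the tool goes at most 62.5 mm and 10.7 degrees, less where a joint would pass 70% of its speed; a pose out of reach is approached as far as the arm can. A call with a number of a shift or a turn outside -1 to 1 is refused whole. A call with a gripper value outside its range is refused whole. The fingers move at their own pace and stop on an object; "squeeze" is the grip in N (left out, the last holds). Time passes only in rows, so rows that repeat a pose let the fingers close. It gives the time, the measured TCP pose, the force, the opening and the grip force at its end, in the units of the state.
- manip.state(): the state, without advancing time (a new reading comes with each control period).
- snapshot(name): name is "scene" or "side" or "wrist"; returns a dict with "image" (384x512x3 uint8, red, green, blue), "range_z" (384x512 float32, m along the optical axis (not along the pixel's ray), 0 where there is no reading), "K" (3x3 intrinsics, pixels), "k1" (the pictures are not rectified: a ray, as slopes to the right and down, at radius r is drawn at 1 + k1 r^2 times it, then the intrinsics apply), "R" (3x3) and "t" (3): a world point X has camera coordinates R X + t. Camera axes: x right, y down, z forward; pixel columns grow to the right and rows downward; lengths in m; the calibration is good to about 2 mm. A picture is of the moment at which its call begins.
- manip.hand_in(): hands the job in; it is judged then, once.
The state is a dict: "t": time; "qpos": joint angles; "dq": joint speeds; "tau": joint torques, N m; "tool_pos": TCP position; "tool_rot": TCP orientation; "contact_force": force on the tool from outside, world axes, zero at the start; "torque": the same for the moment, N m; "width": finger opening in m; "finger_force": force on a finger pad.
Only numpy, scipy, OpenCV 4.12 (cv2) and the standard library are available. Lean on these libraries where they do the work, as an engineer would, in place of code of your own. Each camera call takes 0.05 s, during which the arm holds its last target. There are 200 camera calls.

## Task

Clear up after printing: lay the wide roller flat in the wide oblong tray, the narrow roller flat in the narrow oblong tray, and the baren flat in the square tray with its handle up. Stand the large ink tin upright inside the round dish and the small tin upright on the middle of the large tin's lid. Do not knock over the yellow ink bottle.

Things in the scene. Friction and masses are not known exactly. Their poses are not given: they have to be found in the camera images.
- roller_wide_grip (a point): The wide printmaker's hand roller: rubber roller 70 mm long, 30 mm thick, on a wire fork 85 mm wide, wooden handle 22 mm thick; 123 mm long. It stands level on roller and wire foot. This point: on the handle's axis at mid-length, 36 mm above its support, 61.5 mm from either end; grip here across the handle (y). x: handle to roller; y: along the roller; z: up. Fork begins at x = 20 mm
- roller_narrow_grip (a point): The narrow printmaker's hand roller: rubber roller 30 mm long, 30 mm thick, on a wire fork 45 mm wide, wooden handle 22 mm thick; 123 mm long. It stands level on roller and wire foot. This point: on the handle's axis at mid-length, 36 mm above its support, 61.5 mm from either end; grip here across the handle (y). x: handle to roller; y: along the roller; z: up. Fork begins at x = 20 mm
- baren_grip (a point): Baren (hand rubbing pad): black disc 90 mm in diameter, 12 mm thick, lying flat, with a pale wooden bar handle across its back, 70 mm long (x), 18 mm wide (y), 18 mm high, on two short posts 54 mm apart. This point is the centre of the bar, 42 mm above the disc's underside and over the disc's centre; z: up. Grip the bar across its width (along y); 21 mm are free between bar and disc
- tin_large_mid (a point): The large round ink tin, closed, with flat lid, upright: 56 mm in diameter, 54 mm high. This point is its centre, 27 mm above its underside; z: up
- tin_small_mid (a point): The small round ink tin, closed, with flat lid, upright: 40 mm in diameter, 46 mm high. This point is its centre, 23 mm above its underside; z: up
- tray_wide: The wide oblong tray, for the wide roller: fixed low grey oblong tray, outside 158 mm (x) by 118 mm (y), inside 150 by 110 mm, 14 mm high, floor 4 mm thick, walls 4 mm. Origin: centre of its underside, on the table; x: along its length
- tray_narrow: The narrow oblong tray, for the narrow roller: fixed low grey oblong tray, outside 158 mm (x) by 76 mm (y), inside 150 by 68 mm, 14 mm high, floor 4 mm thick, walls 4 mm. Origin: centre of its underside, on the table; x: along its length
- tray_square: The square tray, for the baren: fixed low grey square tray, outside 122 mm (x) by 122 mm (y), inside 114 by 114 mm, 14 mm high, floor 4 mm thick, walls 4 mm. Origin: centre of its underside, on the table; x: along one side
- dish: The round dish, for the tins: fixed low grey dish 100 mm in diameter, inside 94 mm, rim 6 mm high, floor 3 mm thick. Origin: centre of its underside, on the table
- ink_bottle: Bystander: yellow ink bottle with a black cap, standing at the edge of the work, 72 mm in diameter, 170 mm high; not to be knocked over. Origin: centre of its underside; z: up

How it is judged:
At the end, for the whole second after the job is handed in: Rollers flat in their trays (within 22 mm of the centre along and across), baren flat in the square tray (22 mm), large tin in the dish (24 mm), small tin on the large one (axes within 12 mm); heights right to 5 mm, all upright or level within 0.12 rad and at rest (x of roller_wide_grip in the frame of tray_wide between -0.022 and 0.022 m and y of roller_wide_grip in the frame of tray_wide between -0.022 and 0.022 m and z of roller_wide_grip in the frame of tray_wide between 0.034 and 0.046 m and x of roller_narrow_grip in the frame of tray_narrow between -0.022 and 0.022 m and y of roller_narrow_grip in the frame of tray_narrow between -0.022 and 0.022 m and z of roller_narrow_grip in the frame of tray_narrow between 0.034 and 0.046 m and horizontal distance between baren_grip and tray_square below 0.022 m and z of baren_grip in the frame of tray_square between 0.04 and 0.052 m and horizontal distance between tin_large_mid and dish below 0.024 m and z of tin_large_mid in the frame of dish between 0.025 and 0.035 m and horizontal distance between tin_small_mid and tin_large_mid below 0.012 m and z of tin_small_mid in the frame of tin_large_mid between 0.045 and 0.055 m and angle between each of roller_wide_grip, roller_narrow_grip, baren_grip, tin_large_mid, tin_small_mid's own z axis and vertical below 0.12 rad and linear speed of each of roller_wide, roller_narrow, baren, tin_large, tin_small below 0.02 m/s); the robot touches nothing.
It fails at once if the ink bottle is knocked over (angle between ink_bottle's own z axis and vertical above 0.4 rad).
It also fails if it takes over 131 s, if anything falls off the work surface, if the arm or the gripper's body presses on something with over 40 N, if the wrist force passes 120 N, or if a joint passes its speed limit or range.

## Working session

There is one attempt and no reset: what is moved stays moved. The work goes in short steps, Python scripts to look and compute and a tool call to move; the robot and the scene stay as the last step left them, time stands still between calls to the robot, and variables do not carry over. Pictures are saved under pics/ and viewed, at most 14 in all, crops included, and the job is handed in when it is done.

Besides the shell and the picture viewer there is one more tool, called after "Call:" by a JSON object that holds its "op" and its "data", one argument or row to a line. carry_out: Moves the arm, as the interface text tells. Its arguments: {"type":"object","properties":{"targets":{"type":"array"},"squeeze":{"type":"number"}},"required":["targets"]}

```bash
mkdir -p pics; ls; python3 - <<'E'
from station import manip, snapshot
import cv2, numpy as np
print(manip.state(), manip.grip_point_offset)
for n in ("scene","side"):
    s=snapshot(n); cv2.imwrite(f"pics/{n}0.png",s["image"][:,:,::-1]); np.savez(f"{n}0.npz",**s)
    print(n,s["K"],s["k1"],s["R"],s["t"],-s["R"].T@s["t"])
E
```

```text
pics
{'t': 0.0, 'qpos': array([ 1.17712160e+00,  2.64787656e-01,  1.60536288e+00,  9.10589129e-06,
        1.27368538e+00, -3.68983421e-02]), 'dq': array([ 0.00047443, -0.00108426, -0.00031116,  0.00053251, -0.00066606,
        0.00211586]), 'tau': array([ 2.27757067e-03, -5.02107203e+01, -3.56879067e+01,  7.30228261e-02,
        2.93542980e-02, -1.69242344e-04]), 'tool_pos': array([0.23547506, 0.6318437 , 0.23737075]), 'tool_rot': array([ 1.77444780e-01,  9.84130120e-01, -1.09480905e-03, -2.43862644e-04]), 'contact_force': array([-0.50322133, -0.08131769, -0.1631809 ]), 'torque': array([-0.04297823, -0.0212513 , -0.00330491]), 'finger_force': 0.0, 'width': 0.08824299893138476} 0.0187
scene [[392.84275255   0.         253.73821107]
 [  0.         392.84275255 193.19366446]
 [  0.           0.           1.        ]] -0.11472485256017846 [[-0.72473151  0.68894236  0.01107545]
 [ 0.45526714  0.490859   -0.7428252 ]
 [-0.51720023 -0.53330654 -0.6693938 ]] [ 0.4479326  -0.15429906  1.36018576] [1.09836654 0.4925353  0.79092164]
side [[482.43410176   0.         257.05309054]
 [  0.         482.43410176 190.74653294]
 [  0.           0.           1.        ]] -0.112801179876524 [[ 0.92375551 -0.38293434 -0.00608638]
 [-0.20396789 -0.47845832 -0.85409293]
 [ 0.32414944  0.79021448 -0.52008482]] [-0.5345805   0.10243573  1.19085874] [ 0.1286991  -1.09673183  0.70358352]
```

View pics/scene0.png

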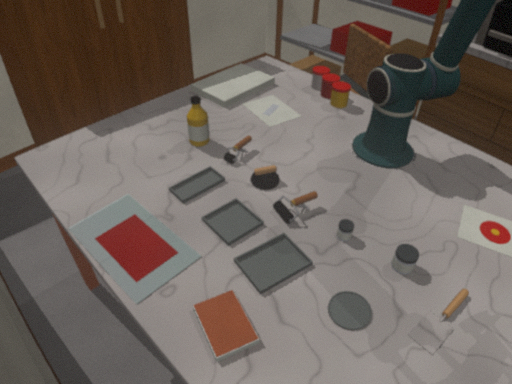

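View pics/side0.png

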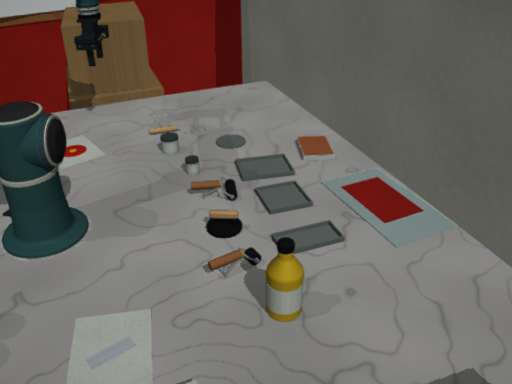

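The scene view shows wide roller (295,205), narrow roller (238,150), baren (265,178), small tin (346,230), large tin (405,260), dish (350,310), trays at (273,263), (233,222), (197,184), and the bottle at (198,125). In the side view the narrow roller and its tray are near the bottle. Next I'll build a fused point cloud and a top view.

```bash
cat > h.py <<'E'
import numpy as np, cv2
from scipy.spatial.transform import Rotation as Rn
def cloud(s):
    z=s["range_z"]; H,W=z.shape; u,v=np.meshgrid(np.arange(W),np.arange(H))
    r=cv2.undistortPoints(np.stack([u,v],-1).reshape(-1,1,2).astype(float),s["K"],np.array([float(s["k1"]),0,0,0]))[:,0]
    zz=z.reshape(-1); c=np.c_[r*zz[:,None],zz]; X=(c-s["t"])@s["R"]
    m=zz>0; return X[m],s["image"].reshape(-1,3)[m]
def px(s,X):
    return cv2.projectPoints(np.atleast_2d(X).astype(float),cv2.Rodrigues(s["R"])[0],s["t"],s["K"],np.array([float(s["k1"]),0,0,0]))[0][:,0]
def ray(s,u,v,z):
    r=cv2.undistortPoints(np.array([[[u,v]]],float),s["K"],np.array([float(s["k1"]),0,0,0]))[0,0]
    d=s["R"].T@np.r_[r,1]; c=-s["R"].T@s["t"]; return c+d*(z-c[2])/d[2]
E
python3 - <<'E'
from h import *
P=[];C=[]
for n in("scene","side"):
    s=np.load(n+"0.npz"); X,c=cloud(s)
    f=(abs(X[:,2])<.004)&(X[:,0]>.3)&(X[:,0]<.9)&(abs(X[:,1])<.5); print(n,f.sum(),np.median(X[f,2]),X[f,2].std())
    m=(X[:,2]<.2)&(X[:,2]>-.02); P.append(X[m]);C.append(c[m])
# ortho side by side: color for scene, side ; x up, y left
out=[]
sc=1/.0018; x0,x1,y0,y1=.2,.95,-.5,.5
for X,c in zip(P,C):
    im=np.zeros((int((x1-x0)*sc),int((y1-y0)*sc),3),np.uint8)
    o=np.argsort(X[:,2]); X=X[o];c=c[o]
    i=((x1-X[:,0])*sc).astype(int); j=((y1-X[:,1])*sc).astype(int)
    for di in(0,1):
      for dj in(0,1):
        k=(i+di>=0)&(i+di<im.shape[0])&(j+dj>=0)&(j+dj<im.shape[1]); im[i[k]+di,j[k]+dj]=c[k][:,::-1]
    out.append(im)
im=out[0]
for g in np.arange(.2,.95,.1):cv2.putText(im,f"{g:.1f}",(0,int((x1-g)*sc)),0,.4,(0,255,0));cv2.line(im,(0,int((x1-g)*sc)),(555,int((x1-g)*sc)),(0,255,0))
for g in np.arange(-.5,.5,.1):cv2.putText(im,f"{g:.1f}",(int((y1-g)*sc),10),0,.4,(0,255,0));cv2.line(im,(int((y1-g)*sc),0),(int((y1-g)*sc),555),(0,255,0))
cv2.imwrite("pics/ortho.png",im)
# clusters above table
A=np.vstack(P); m=(A[:,2]>.008)&(A[:,0]>.2)&(A[:,0]<1)&(abs(A[:,1])<.6)&(np.hypot(A[:,0],A[:,1])>.2); A=A[m]
g=np.zeros((400,600),np.uint8); i=((A[:,0]-.2)/.002).astype(int); j=((A[:,1]+.6)/.002).astype(int); g[i,j]=255
g=cv2.morphologyEx(g,cv2.MORPH_CLOSE,np.ones((3,3)))
n,L,st,ce=cv2.connectedComponentsWithStats(g)
for k in range(1,n):
    Q=A[L[i,j]==k]
    if len(Q)>60:
        r=cv2.minAreaRect(Q[:,:2].astype(np.float32)); print(k,len(Q),np.round(r[0],3),np.round(r[1],3),round(r[2],1),"zmax",Q[:,2].max().round(3))
E
```

```text
scene 47008 0.000992641093785863 0.0015252434196753439
side 31941 0.0006936033022557712 0.0015548799872398616
1 80 [ 0.214 -0.591] [0.016 0.029] 85.8 zmax 0.035
2 907 [ 0.394 -0.317] [0.126 0.052] 14.1 zmax 0.05
3 443 [0.421 0.467] [0.031 0.115] 84.2 zmax 0.023
4 911 [0.403 0.316] [0.065 0.059] 50.1 zmax 0.059
5 1305 [ 0.426 -0.159] [0.094 0.091] 43.6 zmax 0.055
6 1065 [ 0.448 -0.004] [0.095 0.125] 75.4 zmax 0.05
7 3247 [ 0.441 -0.468] [0.083 0.071] 71.3 zmax 0.173
8 499 [0.431 0.15 ] [0.044 0.045] 28.5 zmax 0.052
10 725 [ 0.591 -0.282] [0.085 0.161] 88.7 zmax 0.019
17 890 [0.636 0.083] [0.129 0.163] 80.6 zmax 0.019
18 741 [ 0.616 -0.094] [0.132 0.125] 86.6 zmax 0.019
123 3462 [0.834 0.134] [0.148 0.102] 72.9 zmax 0.026
```

View pics/ortho.png

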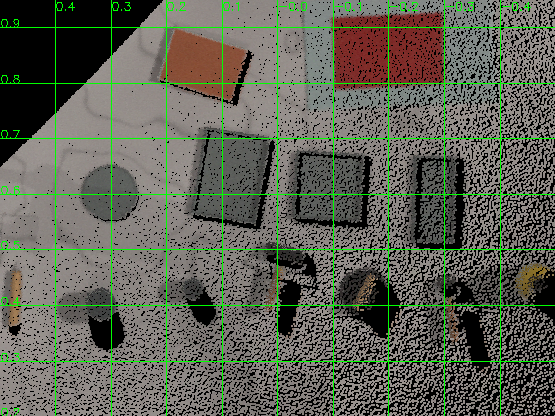

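Top view: tins at (0.40,0.32) and (0.43,0.15), dish near (0.60,0.30), trays at y 0.08/-0.09/-0.28, x≈0.6, rollers pointing to +x. Next come precise fits by colour and height.

```bash
python3 - <<'E'
from h import *
A=[];C=[];S=[]
for k,n in enumerate(("scene","side")):
    X,c=cloud(np.load(n+"0.npz")); A.append(X);C.append(c);S.append(np.full(len(X),k))
A=np.vstack(A);C=np.vstack(C).astype(int);S=np.hstack(S)
hsv=cv2.cvtColor(C.astype(np.uint8)[None],cv2.COLOR_RGB2HSV)[0].astype(int)
wood=(hsv[:,1]>80)&(hsv[:,0]<25)
for name,x,y,r,hh in(("wide",.448,-.004,.08,.036),("narrow",.394,-.317,.08,.036),("baren",.426,-.159,.05,.042)):
    near=np.hypot(A[:,0]-x,A[:,1]-y)<r
    for k in(0,1,None):
        m=near&wood&(A[:,2]>.02)&(A[:,2]<.06)
        if k is not None:m&=S==k
        Q=A[m]; c=np.median(Q,0); u,s,v=np.linalg.svd(Q-Q.mean(0),full_matrices=False); d=v[0]; d=d*np.sign(d[0]); t=(Q-Q.mean(0))@d
        print(name,k,len(Q),Q.mean(0).round(4),"dir",d.round(3),"ang",np.degrees(np.arctan2(d[1],d[0])).round(1),"ends",(Q.mean(0)+d*np.percentile(t,1)).round(3),(Q.mean(0)+d*np.percentile(t,99)).round(3),"z95",np.percentile(Q[:,2],95).round(3))
    dark=near&(C.max(1)<60)&(A[:,2]>.006)&(A[:,2]<.06); Q=A[dark]; rr=cv2.minAreaRect(Q[:,:2].astype(np.float32)); print("  dark",len(Q),Q.mean(0).round(4),np.round(rr[0],3),np.round(rr[1],3),rr[2])
for name,x,y,h in(("L",.403,.316,.054),("s",.431,.15,.046),("bottle",.441,-.468,.17)):
    near=(np.hypot(A[:,0]-x,A[:,1]-y)<.05)
    for k in(0,1):
        Q=A[near&(abs(A[:,2]-h)<.004)&(S==k)]; 
        if len(Q)>5:(c,rad)=cv2.minEnclosingCircle(Q[:,:2].astype(np.float32));print(name,k,len(Q),Q.mean(0).round(4),np.round(c,4),rad)
for name,x,y,w in(("tw",.636,.083,(.158,.118)),("ts",.616,-.094,(.122,.122)),("tn",.591,-.282,(.158,.076))):
    for k in(0,1):
        near=(abs(A[:,0]-x)<.11)&(abs(A[:,1]-y)<.085)&(A[:,2]>.0105)&(A[:,2]<.018)&(S==k)
        Q=A[near]; rr=cv2.minAreaRect(Q[:,:2].astype(np.float32)); print(name,k,len(Q),np.round(rr[0],4),np.round(rr[1],4),round(rr[2],1))
# dish : by colour in scene image around (350,310)
for n,(u,v) in(("scene",(350,310)),("side",(231,141))):
    s=np.load(n+"0.npz"); im=s["image"].astype(int); p=im[v-3:v+4,u-3:u+4].reshape(-1,3).mean(0)
    m=(abs(im-p).max(2)<28).astype(np.uint8); m=cv2.morphologyEx(m,cv2.MORPH_OPEN,np.ones((3,3))); nn,L=cv2.connectedComponents(m); vv,uu=np.nonzero(L==L[v,u])
    R=np.array([ray(s,a,b,.004) for a,b in zip(uu,vv)])[:,:2]; print("dish",n,len(uu),p.round(),R.mean(0).round(4),cv2.minEnclosingCircle(R.astype(np.float32)))
E
```

```text
wide 0 156 [0.4318 0.0089 0.0446] dir [ 0.962 -0.272 -0.005] ang -15.8 ends [0.394 0.02  0.045] [ 0.47  -0.002  0.044] z95 0.049
wide 1 222 [ 0.4267 -0.0048  0.041 ] dir [ 0.967 -0.254  0.004] ang -14.7 ends [0.389 0.005 0.041] [ 0.467 -0.015  0.041] z95 0.048
wide None 378 [0.4288 0.0008 0.0425] dir [ 0.968 -0.251  0.003] ang -14.6 ends [0.391 0.011 0.042] [ 0.468 -0.009  0.043] z95 0.048
  dark 364 [ 0.4941 -0.0153  0.0258] [0.465 0.005] [0.079 0.115] 55.610252380371094
narrow 0 92 [ 0.3753 -0.3113  0.0445] dir [ 0.986  0.167 -0.008] ang 9.6 ends [ 0.338 -0.318  0.045] [ 0.413 -0.305  0.044] z95 0.048
narrow 1 346 [ 0.3715 -0.3257  0.042 ] dir [0.986 0.168 0.013] ang 9.7 ends [ 0.334 -0.332  0.042] [ 0.415 -0.318  0.043] z95 0.048
narrow None 438 [ 0.3723 -0.3227  0.0426] dir [0.981 0.193 0.014] ang 11.1 ends [ 0.334 -0.33   0.042] [ 0.415 -0.314  0.043] z95 0.048
  dark 218 [ 0.4379 -0.3101  0.0241] [ 0.398 -0.322] [0.123 0.044] 21.144363403320312
baren 0 126 [ 0.4267 -0.1531  0.048 ] dir [ 0.89  -0.456 -0.025] ang -27.1 ends [ 0.398 -0.138  0.049] [ 0.455 -0.168  0.047] z95 0.053
[... 586 characters left out ...]
0467] [0.4327 0.1503] 0.02320326678454876
bottle 0 46 [ 0.4406 -0.4644  0.1701] [ 0.4414 -0.4665] 0.017712559551000595
bottle 1 166 [ 0.4397 -0.4731  0.1701] [ 0.4408 -0.4713] 0.016967589035630226
tw 0 433 [0.6345 0.0858] [0.1197 0.1597] 80.3
tw 1 258 [0.6372 0.0827] [0.1291 0.1605] 80.4
ts 0 302 [ 0.5906 -0.0842] [0.1344 0.1788] 84.7
ts 1 274 [ 0.6167 -0.094 ] [0.1306 0.1238] 86.7
tn 0 233 [ 0.5908 -0.2803] [0.0806 0.1603] 88.3
tn 1 321 [ 0.5928 -0.2835] [0.0817 0.158 ] 89.1
dish scene 1412 [88. 90. 87.] [0.6051 0.3053] ((0.6037611961364746, 0.3045561909675598), 0.053179629147052765)
dish side 343 [75. 81. 80.] [0.6036 0.2973] ((0.6041293740272522, 0.2982730269432068), 0.054805003106594086)
```

```bash
cat > plan.py <<'E'
import sys,json,os,numpy as np
from station import manip
from h import Rn
# usage: plan.py x y z ang [x y z ang ...]  TCP waypoints (m), ang = world angle of tool y (deg); cmd pose kept in cmd.json
f="cmd.json"; c=json.load(open(f)) if os.path.exists(f) else [.236,.632,.239,float(np.degrees(np.arctan2(*Rn.from_quat(manip.state()["tool_rot"]).as_matrix()[[1,0],1])))]
s=manip.state(); M=Rn.from_quat(s["tool_rot"]).as_matrix()
print("cmd",np.round(c,4),"meas",s["tool_pos"].round(4),np.degrees(np.arctan2(M[1,1],M[0,1])).round(2),"t",round(s["t"],2),"w",round(s["width"],4),"F",s["contact_force"].round(1))
a=np.radians(c[3]); R=np.array([[-np.sin(a-0)*-1*-1,np.cos(a),0],[np.cos(a),np.sin(a),0],[0,0,-1.]])
R[:,0]=np.cross(R[:,1],R[:,2])
for w in np.array(sys.argv[1:],float).reshape(-1,4):
    v=(R.T@(w[:3]-c[:3])/.25).round(3); d=(w[3]-c[3]+180)%360-180; r=round(-d/360,3)
    n=np.r_[np.array(c[:3])+R@v*.25,c[3]-r*360]
    print([*v.tolist(),0,0,r])
json.dump(n.tolist(),open(f,"w"))
E
python3 plan.py .403 .3162 .15 69.6
```

```text
cmd [ 0.236   0.632   0.239  69.5577] meas [0.2355 0.6319 0.2376] 69.56 t 0.1 w 0.088 F [-0.2 -0.1  0.6]
[-1.067, -0.95, 0.356, 0, 0, np.float64(-0.0)]
```

```bash
rm cmd.json; sed -i 's/r=round(-d\/360,3)/r=float(round(-d\/360,3))/' plan.py; python3 plan.py .38 .36 .17 69.6
```

```text
cmd [ 0.236   0.632   0.239  69.5577] meas [0.2355 0.6319 0.2376] 69.56 t 0.1 w 0.088 F [-0.2 -0.1  0.6]
[-0.92, -0.818, 0.276, 0, 0, -0.0]
```

Call:
{"op": "carry_out", "data": {
  "targets": [-0.92, -0.818, 0.276, 0, 0, 0, 1, -0.92, -0.818, 0.276, 0, 0, 0, 1, -0.92, -0.818, 0.276, 0, 0, 0, 1, -0.92, -0.818, 0.276, 0, 0, 0, 1, -0.92, -0.818, 0.276, 0, 0, 0, 1, -0.92, -0.818, 0.276, 0, 0, 0, 1, -0.92, -0.818, 0.276, 0, 0, 0, 1, -0.92, -0.818, 0.276, 0, 0, 0, 1]
}}

```text
t: 1.1
tool_pos: [0.3796, 0.362, 0.1702]
tool_rot: [0.177, 0.984, 0.001, 0.0]
contact_force: [-0.7, -0.8, -0.1]
width: 0.0881
finger_force: 0.0
```

```bash
python3 - <<'E'
from h import *
from station import snapshot
s=snapshot("wrist"); im=s["image"][:,:,::-1].copy(); 
for X in((.403,.3162,.054),(.604,.301,.004),(.4315,.1515,.046)):
    p=px(s,X)[0]; print(p.round()); cv2.circle(im,tuple(int(v) for v in p),3,(0,255,0),-1)
cv2.imwrite("pics/w1.png",im)
X,c=cloud(s); Q=X[(np.hypot(X[:,0]-.403,X[:,1]-.316)<.05)&(abs(X[:,2]-.054)<.005)]; print(len(Q),Q.mean(0),cv2.minEnclosingCircle(Q[:,:2].astype(np.float32)))
E
python3 plan.py .403 .3162 .075 69.6 .403 .3162 .035 69.6 .403 .3162 .0165 69.6
```

```text
[214. 222.]
[268. 344.]
[ 81. 292.]
2801 [0.40164904 0.31946107 0.05458954] ((0.4029386639595032, 0.31865033507347107), 0.029005058109760284)
cmd [ 0.3801  0.36    0.17   69.5577] meas [0.3795 0.3621 0.1702] 69.67 t 1.15 w 0.0877 F [-0.8  1.1  0.6]
[-0.147, -0.132, 0.38, 0, 0, -0.0]
[-0.147, -0.132, 0.54, 0, 0, -0.0]
[-0.147, -0.132, 0.614, 0, 0, -0.0]
```

View pics/w1.png

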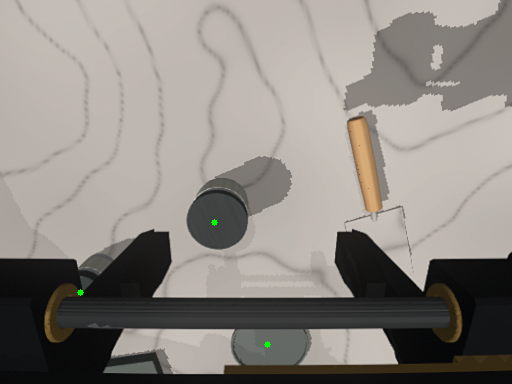

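The large tin's lid is at (217,218), within about 2 mm of my estimate (214,222), and the dish matches. The fingers straddle the tin, so I'll grasp.

Call:
{"op": "carry_out", "data": {
  "targets": [-0.147, -0.132, 0.38, 0, 0, 0, 1, -0.147, -0.132, 0.38, 0, 0, 0, 1, -0.147, -0.132, 0.38, 0, 0, 0, 1, -0.147, -0.132, 0.46, 0, 0, 0, 1, -0.147, -0.132, 0.54, 0, 0, 0, 1, -0.147, -0.132, 0.614, 0, 0, 0, 1, -0.147, -0.132, 0.614, 0, 0, 0, 1, -0.147, -0.132, 0.614, 0, 0, 0, -1, -0.147, -0.132, 0.614, 0, 0, 0, -1, -0.147, -0.132, 0.614, 0, 0, 0, -1, -0.147, -0.132, 0.614, 0, 0, 0, -1, -0.147, -0.132, 0.614, 0, 0, 0, -1],
  "squeeze": 25
}}

```text
t: 2.65
tool_pos: [0.4033, 0.3172, 0.0169]
tool_rot: [0.178, 0.984, 0.001, 0.0]
contact_force: [-0.1, 0.6, 4.2]
width: 0.0554
finger_force: 25.0
```

```bash
python3 plan.py .403 .3162 .08 69.6 .604 .301 .08 69.6  .604 .301 .04 69.6 .604 .301 .0215 69.6
```

```text
cmd [4.03000e-01 3.16300e-01 1.65000e-02 6.95577e+01] meas [0.4033 0.3172 0.0169] 69.54 t 2.65 w 0.0554 F [-0.1  0.6  4.2]
[-0.0, -0.0, -0.254, 0, 0, -0.0]
[-0.775, 0.223, -0.254, 0, 0, -0.0]
[-0.775, 0.223, -0.094, 0, 0, -0.0]
[-0.775, 0.223, -0.02, 0, 0, -0.0]
```

Call:
{"op": "carry_out", "data": {
  "targets": [0, 0, -0.254, 0, 0, 0, -1, 0, 0, -0.254, 0, 0, 0, -1, -0.775, 0.223, -0.254, 0, 0, 0, -1, -0.775, 0.223, -0.254, 0, 0, 0, -1, -0.775, 0.223, -0.254, 0, 0, 0, -1, -0.775, 0.223, -0.254, 0, 0, 0, -1, -0.775, 0.223, -0.254, 0, 0, 0, -1, -0.775, 0.223, -0.17, 0, 0, 0, -1, -0.775, 0.223, -0.094, 0, 0, 0, -1, -0.775, 0.223, -0.05, 0, 0, 0, -1, -0.775, 0.223, -0.018, 0, 0, 0, -1, -0.775, 0.223, -0.018, 0, 0, 0, -1]
}}

```text
t: 4.15
tool_pos: [0.6037, 0.3015, 0.0206]
tool_rot: [0.177, 0.984, 0.0, 0.0]
contact_force: [0.2, -0.2, -2.8]
width: 0.0554
finger_force: 25.0
```

```bash
python3 plan.py .604 .301 .13 69.6 
```

```text
cmd [6.04000e-01 3.00900e-01 2.15000e-02 6.95577e+01] meas [0.6037 0.3015 0.0206] 69.57 t 4.15 w 0.0554 F [ 0.2 -0.2 -2.8]
[0.0, 0.0, -0.434, 0, 0, -0.0]
```

Call:
{"op": "carry_out", "data": {
  "targets": [0, 0, 0, 0, 0, 0, 1, 0, 0, 0, 0, 0, 0, 1, 0, 0, 0, 0, 0, 0, 1, 0, 0, 0, 0, 0, 0, 1, 0, 0, -0.1, 0, 0, 0, 1, 0, 0, -0.434, 0, 0, 0, 1, 0, 0, -0.434, 0, 0, 0, 1, 0, 0, -0.434, 0, 0, 0, 1]
}}

```text
t: 5.15
tool_pos: [0.6054, 0.3021, 0.1318]
tool_rot: [0.177, 0.984, 0.001, 0.002]
contact_force: [-0.7, -0.0, -0.8]
width: 0.0881
finger_force: 0.0
```

```bash
python3 - <<'E'
from h import *
from station import snapshot
for n in("wrist","scene"):
    s=snapshot(n); X,c=cloud(s)
    for nm,x,y,h in (("L",.604,.301,.057),("s",.431,.152,.046)):
        Q=X[(np.hypot(X[:,0]-x,X[:,1]-y)<.05)&(abs(X[:,2]-h)<.005)]
        if len(Q)>20: print(n,nm,len(Q),Q.mean(0).round(4),cv2.minEnclosingCircle(Q[:,:2].astype(np.float32)))
E
python3 plan.py .4315 .1522 .13 69.6 .4315 .1522 .06 69.6 .4315 .1522 .012 69.6
```

```text
wrist L 4203 [0.6023 0.3033 0.0576] ((0.6035462617874146, 0.302784264087677), 0.028732655569911003)
scene L 485 [0.6041 0.3041 0.0581] ((0.6019580364227295, 0.3036038279533386), 0.030173977836966515)
cmd [ 0.604   0.3009  0.13   69.5577] meas [0.6028 0.3009 0.1276] 69.55 t 5.25 w 0.0885 F [-0.6  0.7 -0.9]
[0.439, -0.798, -0.0, 0, 0, -0.0]
[0.439, -0.798, 0.28, 0, 0, -0.0]
[0.439, -0.798, 0.472, 0, 0, -0.0]
```

Call:
{"op": "carry_out", "data": {
  "targets": [0.439, -0.798, 0, 0, 0, 0, 1, 0.439, -0.798, 0, 0, 0, 0, 1, 0.439, -0.798, 0, 0, 0, 0, 1, 0.439, -0.798, 0, 0, 0, 0, 1, 0.439, -0.798, 0, 0, 0, 0, 1, 0.439, -0.798, 0.16, 0, 0, 0, 1, 0.439, -0.798, 0.28, 0, 0, 0, 1, 0.439, -0.798, 0.28, 0, 0, 0, 1]
}}

```text
t: 6.25
tool_pos: [0.4286, 0.1522, 0.0557]
tool_rot: [0.177, 0.984, -0.002, -0.003]
contact_force: [-0.0, -0.1, -0.0]
width: 0.088
finger_force: 0.0
```

```bash
python3 - <<'E'
from h import *
from station import snapshot
for n in("wrist",):
    s=snapshot(n); X,c=cloud(s)
    for nm,x,y,h in (("s",.431,.152,.046),):
        Q=X[(np.hypot(X[:,0]-x,X[:,1]-y)<.04)&(abs(X[:,2]-h)<.005)]
        if len(Q)>20: print(n,nm,len(Q),Q.mean(0).round(4),cv2.minEnclosingCircle(Q[:,:2].astype(np.float32)))
E
echo '[0.4315,0.1522,0.06,69.5577]'>cmd.json
python3 plan.py .4315 .1522 .04 69.6 .4315 .1522 .012 69.6
```

```text
wrist s 3924 [0.4294 0.1534 0.0465] ((0.4308781325817108, 0.153202086687088), 0.021036045625805855)
cmd [4.31500e-01 1.52200e-01 6.00000e-02 6.95577e+01] meas [0.4301 0.1527 0.0575] 69.57 t 6.3 w 0.088 F [ 0.  -0.1  0.5]
[0.0, 0.0, 0.08, 0, 0, -0.0]
[0.0, 0.0, 0.192, 0, 0, -0.0]
```

Call:
{"op": "carry_out", "data": {
  "targets": [0, 0, 0.08, 0, 0, 0, 1, 0, 0, 0.14, 0, 0, 0, 1, 0, 0, 0.192, 0, 0, 0, 1, 0, 0, 0.192, 0, 0, 0, 1, 0, 0, 0.192, 0, 0, 0, -1, 0, 0, 0.192, 0, 0, 0, -1, 0, 0, 0.192, 0, 0, 0, -1, 0, 0, 0.192, 0, 0, 0, -1, 0, 0, 0.192, 0, 0, 0, -1],
  "squeeze": 25
}}

```text
t: 7.42
tool_pos: [0.4313, 0.1527, 0.0113]
tool_rot: [0.177, 0.984, -0.0, 0.0]
contact_force: [-0.7, -0.4, 1.0]
width: 0.0404
finger_force: 0.5
```

```bash
python3 plan.py .4315 .1522 .13 69.6 .6035 .302 .13 69.6 .6035 .302 .085 69.6  .6035 .302 .071 69.6
```

```text
cmd [4.31500e-01 1.52200e-01 1.20000e-02 6.95577e+01] meas [0.4313 0.1527 0.0113] 69.56 t 7.42 w 0.0404 F [-0.7 -0.4  1. ]
[0.0, 0.0, -0.472, 0, 0, -0.0]
[-0.435, 0.802, -0.472, 0, 0, -0.0]
[-0.435, 0.802, -0.292, 0, 0, -0.0]
[-0.435, 0.802, -0.236, 0, 0, -0.0]
```

Call:
{"op": "carry_out", "data": {
  "targets": [0, 0, 0, 0, 0, 0, -1, 0, 0, 0, 0, 0, 0, -1, 0, 0, -0.236, 0, 0, 0, -1, 0, 0, -0.472, 0, 0, 0, -1, 0, 0, -0.472, 0, 0, 0, -1, -0.435, 0.802, -0.472, 0, 0, 0, -1, -0.435, 0.802, -0.472, 0, 0, 0, -1, -0.435, 0.802, -0.472, 0, 0, 0, -1, -0.435, 0.802, -0.472, 0, 0, 0, -1, -0.435, 0.802, -0.472, 0, 0, 0, -1, -0.435, 0.802, -0.4, 0, 0, 0, -1, -0.435, 0.802, -0.4, 0, 0, 0, -1]
}}

```text
t: 8.93
tool_pos: [0.5998, 0.3006, 0.1073]
tool_rot: [0.178, 0.984, -0.002, -0.003]
contact_force: [0.0, -0.3, -1.4]
width: 0.0392
finger_force: 25.0
```

```bash
echo '[0.6035,0.302,0.112,69.5577]'>cmd.json
python3 plan.py .6035 .302 .085 69.6  .6035 .302 .071 69.6
```

```text
cmd [ 0.6035  0.302   0.112  69.5577] meas [0.5998 0.3006 0.1073] 69.53 t 8.93 w 0.0392 F [ 0.  -0.3 -1.4]
[0.0, 0.0, 0.108, 0, 0, -0.0]
[0.0, 0.0, 0.164, 0, 0, -0.0]
```

Call:
{"op": "carry_out", "data": {
  "targets": [0, 0, 0, 0, 0, 0, -1, 0, 0, 0.1, 0, 0, 0, -1, 0, 0, 0.13, 0, 0, 0, -1, 0, 0, 0.15, 0, 0, 0, -1, 0, 0, 0.163, 0, 0, 0, -1, 0, 0, 0.163, 0, 0, 0, -1, 0, 0, 0.163, 0, 0, 0, -1]
}}

```text
t: 9.8
tool_pos: [0.6036, 0.3028, 0.071]
tool_rot: [0.177, 0.984, 0.0, 0.0]
contact_force: [-0.0, 0.5, -1.2]
width: 0.0394
finger_force: 25.0
```

Call:
{"op": "carry_out", "data": {
  "targets": [0, 0, 0.006, 0, 0, 0, -1, 0, 0, 0.006, 0, 0, 0, -1, 0, 0, 0.006, 0, 0, 0, 1, 0, 0, 0.006, 0, 0, 0, 1, 0, 0, 0.006, 0, 0, 0, 1, 0, 0, 0.006, 0, 0, 0, 1, 0, 0, 0.006, 0, 0, 0, 1, 0, 0, -0.1, 0, 0, 0, 1, 0, 0, -0.3, 0, 0, 0, 1, 0, 0, -0.4, 0, 0, 0, 1, 0, 0, -0.4, 0, 0, 0, 1, 0, 0, -0.4, 0, 0, 0, 1]
}}

```text
t: 11.3
tool_pos: [0.6024, 0.3022, 0.169]
tool_rot: [0.177, 0.984, -0.001, -0.001]
contact_force: [0.5, 0.5, 0.8]
width: 0.0879
finger_force: 0.0
```

```bash
python3 - <<'E'
from h import *
from station import snapshot
s=snapshot("wrist"); X,c=cloud(s)
for nm,h in (("L",.057),("s",.103)):
        Q=X[(np.hypot(X[:,0]-.6035,X[:,1]-.302)<.05)&(abs(X[:,2]-h)<.005)]
        print(nm,len(Q),Q.mean(0).round(4),Q[:,2].std(),cv2.minEnclosingCircle(Q[:,:2].astype(np.float32)))
E
echo '[0.6035,0.302,0.1712,69.5577]'>cmd.json
python3 plan.py .449 .05 .16 74.8
```

```text
L 1025 [0.5902 0.3065 0.0575] 0.0011338102553893996 ((0.6031345725059509, 0.302644282579422), 0.028492296114563942)
s 2348 [0.602  0.304  0.1035] 0.0008547349467716456 ((0.6029033660888672, 0.30372005701065063), 0.020807791501283646)
cmd [ 0.6035  0.302   0.1712 69.5577] meas [0.602  0.3021 0.1683] 69.56 t 11.35 w 0.0882 F [-0.7  0.1 -0.6]
[0.227, -1.16, 0.045, 0, 0, -0.015]
```

Tins are stacked, with axes about 1 mm apart. Next is the wide roller.

```bash
echo '[0.6035,0.302,0.1712,69.5577]'>cmd.json
python3 plan.py .5 .085 .17 74.8
```

```text
cmd [ 0.6035  0.302   0.1712 69.5577] meas [0.602  0.3021 0.1683] 69.56 t 11.35 w 0.0882 F [-0.7  0.1 -0.6]
[0.085, -0.958, 0.005, 0, 0, -0.015]
```

Call:
{"op": "carry_out", "data": {
  "targets": [0.085, -0.958, 0.005, 0, 0, -0.015, 1, 0.085, -0.958, 0.005, 0, 0, -0.015, 1, 0.085, -0.958, 0.005, 0, 0, -0.015, 1, 0.085, -0.958, 0.005, 0, 0, -0.015, 1, 0.085, -0.958, 0.005, 0, 0, -0.015, 1, 0.085, -0.958, 0.005, 0, 0, -0.015, 1]
}}

```text
t: 12.1
tool_pos: [0.4993, 0.0857, 0.1682]
tool_rot: [0.131, 0.991, 0.0, -0.001]
contact_force: [0.7, 0.3, 0.5]
width: 0.0882
finger_force: 0.0
```

```bash
python3 plan.py .449 -.003 .12 74.8
```

```text
cmd [ 0.4999  0.085   0.17   74.9577] meas [0.4993 0.0857 0.1682] 74.91 t 12.1 w 0.0882 F [0.7 0.3 0.5]
[0.105, -0.393, 0.2, 0, 0, 0.0]
```

Call:
{"op": "carry_out", "data": {
  "targets": [0.105, -0.393, 0.2, 0, 0, 0, 1, 0.105, -0.393, 0.2, 0, 0, 0, 1, 0.105, -0.393, 0.2, 0, 0, 0, 1, 0.105, -0.393, 0.2, 0, 0, 0, 1]
}}

```text
t: 12.6
tool_pos: [0.4501, -0.0015, 0.1195]
tool_rot: [0.131, 0.991, 0.0, 0.0]
contact_force: [0.4, -0.0, -0.4]
width: 0.0882
finger_force: 0.0
```

```bash
cat > wood.py <<'E'
from h import *
import sys
from station import snapshot
# wood.py x y ang name : wood pixels near point seen by the wrist -> axis of handle
x,y,name=float(sys.argv[1]),float(sys.argv[2]),sys.argv[3]
s=snapshot("wrist"); X,c=cloud(s); hsv=cv2.cvtColor(c[None],cv2.COLOR_RGB2HSV)[0].astype(int)
Q=X[(hsv[:,1]>80)&(hsv[:,0]<25)&(X[:,2]>.025)&(X[:,2]<.06)&(np.hypot(X[:,0]-x,X[:,1]-y)<.09)]
(cx,cy),(w,h),a=cv2.minAreaRect(Q[:,:2].astype(np.float32)); a=a if w>h else a+90; a=(a+90)%180-90
print(len(Q),"centre",round(cx,4),round(cy,4),"size",round(w,4),round(h,4),"axis",round(a,1),"median",np.median(Q,0).round(4),"ztop",np.percentile(Q[:,2],95))
im=s["image"][:,:,::-1].copy()
for d in(-.04,0,.04):
    p=px(s,(x+d*np.cos(np.radians(a)),y+d*np.sin(np.radians(a)),.04))[0]; cv2.circle(im,(int(p[0]),int(p[1])),3,(0,255,0),-1)
cv2.imwrite(f"pics/{name}.png",im)
E
python3 wood.py .449 -.003 wr; python3 plan.py .449 -.003 .06 74.8 .449 -.003 .018 74.8
```

```text
2947 centre 0.4295 0.0041 size 0.0213 0.0829 axis -14.8 median [0.4252 0.0049 0.0455] ztop 0.047579861187137654
cmd [ 4.49100e-01 -3.10000e-03  1.19900e-01  7.49577e+01] meas [ 0.4506 -0.0014  0.12  ] 75.02 t 12.65 w 0.0882 F [ 0.   0.2 -0.3]
[0.0, 0.0, 0.24, 0, 0, 0.0]
[0.0, 0.0, 0.408, 0, 0, 0.0]
```

View pics/wr.png

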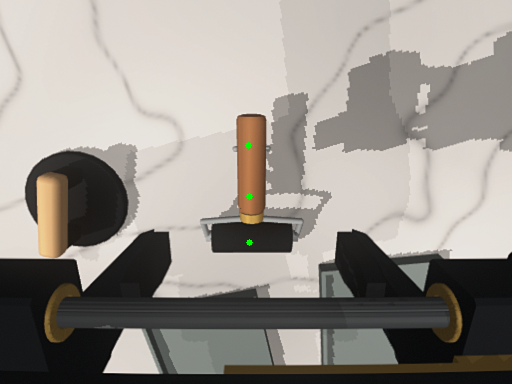

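The wide roller's handle lies straight between the fingers: handle centre (252,165), dots on its axis. The baren is at the left.

Call:
{"op": "carry_out", "data": {
  "targets": [0, 0.004, 0.24, 0, 0, 0, 1, 0, 0.004, 0.32, 0, 0, 0, 1, 0, 0.004, 0.408, 0, 0, 0, 1, 0, 0.004, 0.408, 0, 0, 0, 1, 0, 0.004, 0.408, 0, 0, 0, -1, 0, 0.004, 0.408, 0, 0, 0, -1, 0, 0.004, 0.408, 0, 0, 0, -1, 0, 0.004, 0.408, 0, 0, 0, -1, 0, 0.004, 0.408, 0, 0, 0, -1, 0, 0.004, 0.408, 0, 0, 0, -1, 0, 0.004, 0.408, 0, 0, 0, -1, 0, 0.004, 0.408, 0, 0, 0, -1],
  "squeeze": 30
}}

```text
t: 14.15
tool_pos: [0.449, -0.0015, 0.0172]
tool_rot: [0.131, 0.991, -0.0, -0.0]
contact_force: [0.1, 0.1, 0.3]
width: 0.0207
finger_force: 29.8
```

```bash
python3 plan.py .449 -.002 .1 74.8 .636 .085 .1 80.2 .636 .085 .05 80.2 .636 .085 .0235 80.2
```

```text
cmd [ 4.49100e-01 -3.10000e-03  1.79000e-02  7.49577e+01] meas [ 0.449  -0.0015  0.0172] 74.95 t 14.15 w 0.0207 F [0.1 0.1 0.3]
[0.001, 0.004, -0.328, 0, 0, 0.0]
[-0.631, 0.534, -0.328, 0, 0, -0.015]
[-0.631, 0.534, -0.128, 0, 0, -0.015]
[-0.631, 0.534, -0.022, 0, 0, -0.015]
```

Call:
{"op": "carry_out", "data": {
  "targets": [0, 0, -0.15, 0, 0, 0, -1, 0, 0, -0.328, 0, 0, 0, -1, -0.631, 0.53, -0.328, 0, 0, -0.015, -1, -0.631, 0.53, -0.328, 0, 0, -0.015, -1, -0.631, 0.53, -0.328, 0, 0, -0.015, -1, -0.631, 0.53, -0.328, 0, 0, -0.015, -1, -0.631, 0.53, -0.328, 0, 0, -0.015, -1, -0.631, 0.53, -0.23, 0, 0, -0.015, -1, -0.631, 0.53, -0.128, 0, 0, -0.015, -1, -0.631, 0.53, -0.07, 0, 0, -0.015, -1, -0.631, 0.53, -0.022, 0, 0, -0.015, -1, -0.631, 0.53, -0.022, 0, 0, -0.015, -1]
}}

```text
t: 15.65
tool_pos: [0.6353, 0.0853, 0.0223]
tool_rot: [0.084, 0.996, -0.0, -0.0]
contact_force: [0.2, 0.2, -2.0]
width: 0.0208
finger_force: 29.8
```

```bash
echo '[0.636,0.085,0.0234,80.3577]'>cmd.json;  python3 plan.py .636 .085 .15 80.4
```

```text
cmd [6.36000e-01 8.50000e-02 2.34000e-02 8.03577e+01] meas [0.6353 0.0853 0.0223] 80.35 t 15.65 w 0.0208 F [ 0.2  0.2 -2. ]
[0.0, 0.0, -0.506, 0, 0, -0.0]
```

Height is +5.1 mm against the needed 4 mm, so I'll release and lift.

Call:
{"op": "carry_out", "data": {
  "targets": [0, 0, 0.003, 0, 0, 0, -1, 0, 0, 0.003, 0, 0, 0, 1, 0, 0, 0.003, 0, 0, 0, 1, 0, 0, 0.003, 0, 0, 0, 1, 0, 0, 0.003, 0, 0, 0, 1, 0, 0, 0.003, 0, 0, 0, 1, 0, 0, -0.1, 0, 0, 0, 1, 0, 0, -0.3, 0, 0, 0, 1, 0, 0, -0.506, 0, 0, 0, 1, 0, 0, -0.506, 0, 0, 0, 1, 0, 0, -0.506, 0, 0, 0, 1]
}}

```text
t: 17.02
tool_pos: [0.6354, 0.0855, 0.1489]
tool_rot: [0.084, 0.996, -0.0, -0.0]
contact_force: [-1.2, -0.4, 0.5]
width: 0.088
finger_force: 0.0
```

```bash
python3 wood.py .636 .085 wr2;  python3 plan.py .47 -.09 .15 63.7
```

```text
2471 centre 0.6163 0.0899 size 0.0219 0.0829 axis -10.2 median [0.6118 0.0905 0.0494] ztop 0.051602871207008016
cmd [ 0.636   0.085   0.1499 80.3577] meas [0.6346 0.0854 0.1476] 80.36 t 17.07 w 0.0883 F [-0.   0.3 -0.4]
[0.537, -0.801, -0.0, 0, 0, 0.046]
```

View pics/wr2.png

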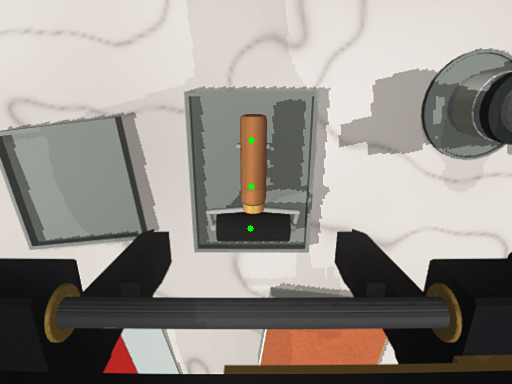

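The wide roller lies inside its tray (tray x 185–315, rows 90–250; roller rows 115–242). Next is the baren.

Call:
{"op": "carry_out", "data": {
  "targets": [0.537, -0.801, 0, 0, 0, 0.046, 1, 0.537, -0.801, 0, 0, 0, 0.046, 1, 0.537, -0.801, 0, 0, 0, 0.046, 1, 0.537, -0.801, 0, 0, 0, 0.046, 1, 0.537, -0.801, 0, 0, 0, 0.046, 1, 0.537, -0.801, 0, 0, 0, 0.046, 1]
}}

```text
t: 17.82
tool_pos: [0.4694, -0.0891, 0.148]
tool_rot: [0.227, 0.974, 0.0, -0.001]
contact_force: [0.1, -0.0, 0.7]
width: 0.0882
finger_force: 0.0
```

```bash
python3 plan.py .424 -.159 .12 63.7
```

```text
cmd [ 0.4701 -0.0899  0.1499 63.7977] meas [ 0.4694 -0.0891  0.148 ] 63.74 t 17.82 w 0.0882 F [ 0.1 -0.   0.7]
[0.043, -0.329, 0.12, 0, 0, 0.0]
```

Call:
{"op": "carry_out", "data": {
  "targets": [0.043, -0.329, 0.12, 0, 0, 0, 1, 0.043, -0.329, 0.12, 0, 0, 0, 1, 0.043, -0.329, 0.12, 0, 0, 0, 1, 0.043, -0.329, 0.12, 0, 0, 0, 1]
}}

```text
t: 18.32
tool_pos: [0.4251, -0.1577, 0.1193]
tool_rot: [0.226, 0.974, 0.0, 0.0]
contact_force: [-0.2, -0.5, -0.1]
width: 0.0881
finger_force: 0.0
```

```bash
python3 wood.py .424 -.159 ba;  python3 plan.py .424 -.159 .06 63.7 .424 -.159 .025 63.7
```

```text
2093 centre 0.4228 -0.1575 size 0.018 0.0688 axis -25.8 median [ 0.4194 -0.1557  0.0508] ztop 0.052258482733811486
cmd [ 0.4241 -0.159   0.1199 63.7977] meas [ 0.4252 -0.1577  0.1195] 63.88 t 18.38 w 0.0885 F [ 0.2 -0.3 -0.4]
[0.0, -0.0, 0.24, 0, 0, 0.0]
[0.0, -0.0, 0.38, 0, 0, 0.0]
```

Call:
{"op": "carry_out", "data": {
  "targets": [0.004, 0.004, 0.24, 0, 0, 0, 1, 0.004, 0.004, 0.32, 0, 0, 0, 1, 0.004, 0.004, 0.38, 0, 0, 0, 1, 0.004, 0.004, 0.38, 0, 0, 0, 1, 0.004, 0.004, 0.38, 0, 0, 0, -1, 0.004, 0.004, 0.38, 0, 0, 0, -1, 0.004, 0.004, 0.38, 0, 0, 0, -1, 0.004, 0.004, 0.38, 0, 0, 0, -1, 0.004, 0.004, 0.38, 0, 0, 0, -1, 0.004, 0.004, 0.38, 0, 0, 0, -1, 0.004, 0.004, 0.38, 0, 0, 0, -1, 0.004, 0.004, 0.38, 0, 0, 0, -1]
}}

```text
t: 19.88
tool_pos: [0.4234, -0.1572, 0.0242]
tool_rot: [0.227, 0.974, -0.0, -0.0]
contact_force: [-0.1, -1.4, -0.5]
width: 0.0173
finger_force: 30.0
```

```bash
echo '[0.4236,-0.1577,0.0249,63.7977]'>cmd.json; python3 plan.py .4236 -.1577 .1 63.8 .617 -.094 .1 63.8  .617 -.094 .06 63.8  .617 -.094 .0303 63.8
```

```text
cmd [ 4.23600e-01 -1.57700e-01  2.49000e-02  6.37977e+01] meas [ 0.4234 -0.1572  0.0242] 63.8 t 19.88 w 0.0173 F [-0.1 -1.4 -0.5]
[0.0, 0.0, -0.3, 0, 0, -0.0]
[-0.582, 0.57, -0.3, 0, 0, -0.0]
[-0.582, 0.57, -0.14, 0, 0, -0.0]
[-0.582, 0.57, -0.022, 0, 0, -0.0]
```

Call:
{"op": "carry_out", "data": {
  "targets": [0, 0, -0.15, 0, 0, 0, -1, 0, 0, -0.3, 0, 0, 0, -1, -0.582, 0.57, -0.3, 0, 0, 0, -1, -0.582, 0.57, -0.3, 0, 0, 0, -1, -0.582, 0.57, -0.3, 0, 0, 0, -1, -0.582, 0.57, -0.3, 0, 0, 0, -1, -0.582, 0.57, -0.3, 0, 0, 0, -1, -0.582, 0.57, -0.22, 0, 0, 0, -1, -0.582, 0.57, -0.14, 0, 0, 0, -1, -0.582, 0.57, -0.07, 0, 0, 0, -1, -0.582, 0.57, -0.02, 0, 0, 0, -1, -0.582, 0.57, -0.02, 0, 0, 0, -1]
}}

```text
t: 21.38
tool_pos: [0.6165, -0.0937, 0.0283]
tool_rot: [0.227, 0.974, -0.0, -0.0]
contact_force: [-0.6, 0.1, -2.2]
width: 0.0175
finger_force: 30.0
```

Call:
{"op": "carry_out", "data": {
  "targets": [0, 0, 0, 0, 0, 0, -1, 0, 0, 0, 0, 0, 0, 1, 0, 0, 0, 0, 0, 0, 1, 0, 0, 0, 0, 0, 0, 1, 0, 0, 0, 0, 0, 0, 1, 0, 0, 0, 0, 0, 0, 1, 0, 0, -0.1, 0, 0, 0, 1, 0, 0, -0.3, 0, 0, 0, 1, 0, 0, -0.48, 0, 0, 0, 1, 0, 0, -0.48, 0, 0, 0, 1, 0, 0, -0.48, 0, 0, 0, 1]
}}

```text
t: 22.75
tool_pos: [0.6164, -0.0934, 0.1487]
tool_rot: [0.227, 0.974, -0.0, -0.0]
contact_force: [-0.4, -0.5, 0.0]
width: 0.0879
finger_force: 0.0
```

```bash
python3 wood.py .617 -.094 ba2; echo '[0.617,-0.094,0.1499,63.7977]'>cmd.json;  python3 plan.py .46 -.25 .15 -20
```

```text
1713 centre 0.6169 -0.0928 size 0.0178 0.069 axis -25.7 median [ 0.6137 -0.0912  0.0548] ztop 0.056201016521278034
cmd [ 0.617  -0.094   0.1499 63.7977] meas [ 0.6158 -0.0933  0.1476] 63.79 t 22.8 w 0.0879 F [ 0.   0.6 -0.3]
[0.288, -0.837, -0.0, 0, 0, 0.233]
```

View pics/ba2.png

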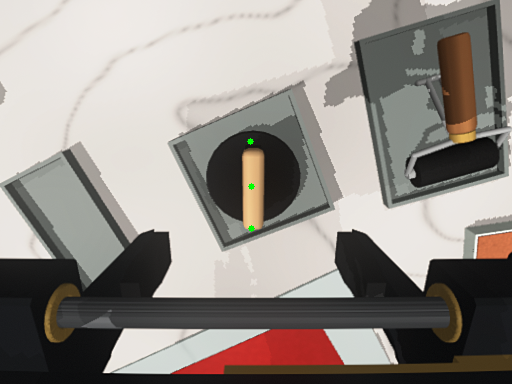

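The baren sits flat in the square tray, handle up, centre at (253,177). Next is the narrow roller.

Call:
{"op": "carry_out", "data": {
  "targets": [0.288, -0.837, 0, 0, 0, 0.233, 1, 0.288, -0.837, 0, 0, 0, 0.233, 1, 0.288, -0.837, 0, 0, 0, 0.233, 1, 0.288, -0.837, 0, 0, 0, 0.233, 1, 0.288, -0.837, 0, 0, 0, 0.233, 1, 0.288, -0.837, 0, 0, 0, 0.233, 1, 0.288, -0.837, 0, 0, 0, 0.233, 1, 0.288, -0.837, 0, 0, 0, 0.233, 1, 0.288, -0.837, 0, 0, 0, 0.233, 1, 0.288, -0.837, 0, 0, 0, 0.233, 1]
}}

```text
t: 24.05
tool_pos: [0.4592, -0.249, 0.1479]
tool_rot: [0.819, 0.574, -0.0, -0.001]
contact_force: [0.6, -0.2, 0.5]
width: 0.0886
finger_force: 0.0
```

```bash
python3 plan.py .395 -.3155 .13 -80.3
```

```text
cmd [  0.46    -0.25     0.1499 -20.0823] meas [ 0.4592 -0.249   0.1479] -19.94 t 24.05 w 0.0886 F [ 0.6 -0.2  0.5]
[-0.336, -0.154, 0.08, 0, 0, 0.167]
```

Call:
{"op": "carry_out", "data": {
  "targets": [-0.336, -0.154, 0.08, 0, 0, 0.167, 1, -0.336, -0.154, 0.08, 0, 0, 0.167, 1, -0.336, -0.154, 0.08, 0, 0, 0.167, 1, -0.336, -0.154, 0.08, 0, 0, 0.167, 1, -0.336, -0.154, 0.08, 0, 0, 0.167, 1, -0.336, -0.154, 0.08, 0, 0, 0.167, 1, -0.336, -0.154, 0.08, 0, 0, 0.167, 1, -0.336, -0.154, 0.08, 0, 0, 0.167, 1]
}}

```text
t: 25.05
tool_pos: [0.3948, -0.315, 0.129]
tool_rot: [0.996, 0.087, -0.0, -0.0]
contact_force: [0.1, 0.2, -0.0]
width: 0.0882
finger_force: 0.0
```

```bash
python3 wood.py .395 -.3155 nr; python3 plan.py .395 -.3155 .06 -80.3 .395 -.3155 .018 -80.3
```

```text
2305 centre 0.3748 -0.3174 size 0.0813 0.0211 axis 10.5 median [ 0.3788 -0.3167  0.0454] ztop 0.04741902753241216
cmd [  0.395   -0.3156   0.1299 -80.2023] meas [ 0.3948 -0.315   0.129 ] -80.08 t 25.1 w 0.0883 F [ 0.1 -0.5 -0.2]
[0.0, -0.001, 0.28, 0, 0, 0.0]
[0.0, -0.001, 0.448, 0, 0, 0.0]
```

View pics/nr.png

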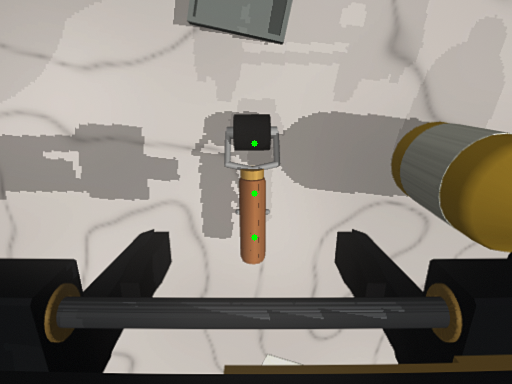

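The narrow roller is centred between the fingers (handle (253,220)), and the bottle is clear at the right.

Call:
{"op": "carry_out", "data": {
  "targets": [0, -0.004, 0.28, 0, 0, 0, 1, 0, -0.004, 0.28, 0, 0, 0, 1, 0, -0.004, 0.36, 0, 0, 0, 1, 0, -0.004, 0.448, 0, 0, 0, 1, 0, -0.004, 0.448, 0, 0, 0, 1, 0, -0.004, 0.448, 0, 0, 0, -1, 0, -0.004, 0.448, 0, 0, 0, -1, 0, -0.004, 0.448, 0, 0, 0, -1, 0, -0.004, 0.448, 0, 0, 0, -1, 0, -0.004, 0.448, 0, 0, 0, -1, 0, -0.004, 0.448, 0, 0, 0, -1, 0, -0.004, 0.448, 0, 0, 0, -1]
}}

```text
t: 26.6
tool_pos: [0.3947, -0.3141, 0.0172]
tool_rot: [0.996, 0.085, -0.0, -0.0]
contact_force: [0.5, 1.2, 1.3]
width: 0.0207
finger_force: 29.8
```

```bash
echo '[0.395,-0.3146,0.0179,-80.2023]'>cmd.json;python3 plan.py .395 -.3146 .1 -80.2 .592 -.282 .1 -91.3  .592 -.282 .05 -91.3 .592 -.282 .0232 -91.3
```

```text
cmd [ 3.95000e-01 -3.14600e-01  1.79000e-02 -8.02023e+01] meas [ 0.3947 -0.3141  0.0172] -80.2 t 26.6 w 0.0207 F [0.5 1.2 1.3]
[0.0, 0.0, -0.328, 0, 0, -0.0]
[0.799, 0.006, -0.328, 0, 0, 0.031]
[0.799, 0.006, -0.128, 0, 0, 0.031]
[0.799, 0.006, -0.021, 0, 0, 0.031]
```

Call:
{"op": "carry_out", "data": {
  "targets": [0, 0, -0.15, 0, 0, 0, -1, 0, 0, -0.328, 0, 0, 0, -1, 0.799, 0.006, -0.328, 0, 0, 0.031, -1, 0.799, 0.006, -0.328, 0, 0, 0.031, -1, 0.799, 0.006, -0.328, 0, 0, 0.031, -1, 0.799, 0.006, -0.328, 0, 0, 0.031, -1, 0.799, 0.006, -0.328, 0, 0, 0.031, -1, 0.799, 0.006, -0.23, 0, 0, 0.031, -1, 0.799, 0.006, -0.128, 0, 0, 0.031, -1, 0.799, 0.006, -0.07, 0, 0, 0.031, -1, 0.799, 0.006, -0.02, 0, 0, 0.031, -1, 0.799, 0.006, -0.02, 0, 0, 0.031, -1]
}}

```text
t: 28.1
tool_pos: [0.5913, -0.2819, 0.0219]
tool_rot: [1.0, -0.012, -0.0, -0.0]
contact_force: [-0.5, 0.7, -1.8]
width: 0.0208
finger_force: 29.7
```

Call:
{"op": "carry_out", "data": {
  "targets": [0, 0, 0, 0, 0, 0, -1, 0, 0, 0, 0, 0, 0, 1, 0, 0, 0, 0, 0, 0, 1, 0, 0, 0, 0, 0, 0, 1, 0, 0, 0, 0, 0, 0, 1, 0, 0, 0, 0, 0, 0, 1, 0, 0, -0.1, 0, 0, 0, 1, 0, 0, -0.3, 0, 0, 0, 1, 0, 0, -0.6, 0, 0, 0, 1, 0, 0, -0.6, 0, 0, 0, 1, 0, 0, -0.6, 0, 0, 0, 1]
}}

```text
t: 29.48
tool_pos: [0.5925, -0.2819, 0.1735]
tool_rot: [1.0, -0.012, 0.001, 0.001]
contact_force: [-0.5, -0.0, 0.5]
width: 0.088
finger_force: 0.0
```

```bash
python3 wood.py .592 -.282 nr2; python3 - <<'E'
from station import snapshot
import cv2
cv2.imwrite("pics/end.png",snapshot("side")["image"][:,:,::-1])
E
```

```text
1787 centre 0.5721 -0.2804 size 0.0217 0.0817 axis -1.5 median [ 0.5744 -0.2805  0.0494] ztop 0.05140242063379205
```

View pics/nr2.png

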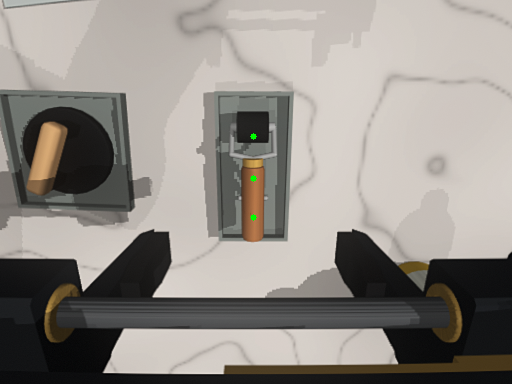

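View pics/end.png

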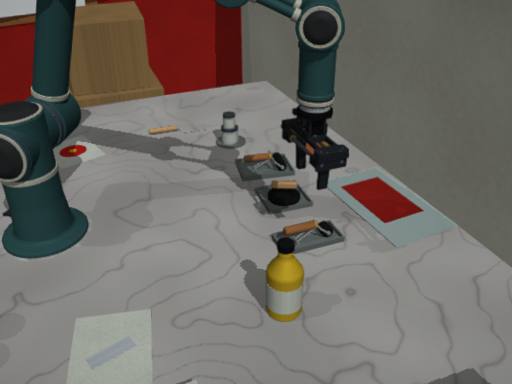

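Everything is in place: the narrow roller is in its tray (tray x 217–290, rows 95–240), the tins are stacked at (229,130) in the side view, and the bottle is standing. I'm handing in.

```bash
python3 -c "
from station import manip
print(manip.hand_in())"
```

```text
the job is handed in; nothing more can be done
None
```

I handed the job in at about 30 s with both rollers and the baren flat in their trays, the small tin stacked on the large one in the dish, and the ink bottle still standing; all placements measured within a few mm, but no verdict came back.

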